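# Flag the batch and check the warmer lid with the contact probe

### The job

Flag the batch first: hang the red tag by its hole on the upright post so that it lies flat on the post's base, and let go of it. Then take the yellow probe out of its holder and hold its copper tip in the middle of the blue disc on the warmer's sloping lid, square to the lid, pressing gently so that the spring tip is pushed about half way in. Finish while still holding the probe like that, and leave the meal packs, jug, bottle and turner where they are.

Things in the scene. Friction and masses are not known exactly. Their poses are not given: they have to be found in the camera images.
- tag: loose red plastic tag, 60 g nominal: plate 110 x 46 x 5 mm lying flat, with an upright grip rib on its top. Origin under the plate's centre, z up, x along the plate towards the hole end. The rib is centred 30 mm from the origin towards -x; it is 40 mm long (x), 12 mm thick (y) and its top is 39 mm above the underside
- tag_hole (a point): centre of the tag's round through hole (24 mm diameter) at the underside of the plate; 32 mm from the tag's origin towards its +x
- post: fixed steel tag post: flat round base 110 mm across and 6 mm high with a round upright pin 10 mm thick in the middle, tapering to 4 mm over its last 9 mm; origin under the centre of the base, z up
- post_top (a point): top of the pin, on its axis, 75 mm above the work surface
- holder: fixed grey block 74 x 74 x 70 mm with a vertical through hole 24 mm wide in the middle, in which the probe stands; origin under its centre
- probe: loose yellow surface probe, 140 g nominal, standing upright in the holder with its handle up. Origin on its axis at the tip's face when the spring is out; z runs up along the axis to the handle. From z = 20 to 56 mm a steel stem 16 mm thick; 56 to 60 mm a black collar 40 mm across that sits on the holder's top (so the stem must be lifted 56 mm to clear it, tip included); 60 to 140 mm the yellow square handle, 26 x 26 mm, its faces along the probe's x and y
- tip_face (a point): centre of the copper tip's flat face (14 mm across), on the probe's axis; it moves with the tip; axes as the probe's
- tip (a joint): how far the spring tip is pushed into the probe, m: 0 out, 0.014 fully in; about 1 N starts it, half way (0.007) takes 3.5 N, fully in 6 N
- warmer: fixed steel countertop food warmer about 220 x 200 mm, whose flat aluminium lid slopes 20 degrees: low (about 70 mm) along the front (-x) edge and high (about 140 mm) at the back, with a black bar handle along the high edge standing 28 mm above the lid; origin under its middle, z up, x level from low to high side
- spot: blue disc 40 mm across and 1.5 mm thick with a small white dot, fixed on the sloping lid 20 mm downhill of its middle; origin at its centre on the lid face, z square to the lid, pointing out and up (leaning 20 degrees from vertical towards the warmer's -x), x uphill
- spot_mid (a point): centre of the disc's outer face, about 100 mm above the work surface; axes as the disc's
- meal_near: flat black sealed meal pack with an orange lid, 105 x 85 x 45 mm, origin under its centre; a bystander standing near the robot, on the side opposite the tag
- meal_left: flat black sealed meal pack with a white lid, 105 x 85 x 45 mm, origin under its centre; a bystander at the far left
- meal_right: flat black sealed meal pack with an orange lid, 105 x 85 x 45 mm, origin under its centre; a bystander at the far right
- jug: clear plastic measuring jug with a handle, 110 mm across, 170 mm high, origin under its centre; a bystander at the back
- sauce: white bottle with a red cap, 60 mm across, 170 mm high, origin under its centre; a bystander at the back
- turner: kitchen turner lying flat at the right; a bystander

How it is judged (in metres and radians):
On the way:
1. the tag hangs on the post, flat on its base and let go, while the probe is still in its holder (horizontal distance between tag_hole and post_top below 0.009 m and height (world z) of tag_hole below 0.02 m and angle between tag's own z axis and vertical below 0.12 rad and contact force between the fingers and tag below 0.05 N and linear speed of tag below 0.03 m/s and distance of probe from where it was at the start of the episode below 0.03 m), for 0.2 s.
At the end, for the whole second after the job is handed in: The tag lies on the post base (hole within 9 mm of the pin axis), let go. The probe, held only by the fingers, has its tip on the disc within 12 mm of the centre, axis within 8 degrees of square to the lid, spring tip 3 to 11 mm in, 1 to 8 N; all at rest (horizontal distance between tag_hole and post_top below 0.009 m and height (world z) of tag_hole below 0.02 m and angle between tag's own z axis and vertical below 0.12 rad and contact force between the fingers and tag below 0.05 N and linear speed of each of tag, probe below 0.03 m/s and distance between tip_face and spot_mid below 0.012 m and angle between the z axis of probe and the z axis of spot, either way round below 0.14 rad and value of joint tip between 0.003 and 0.011 m and contact force between probe and warmer between 1 and 8 N and contact force between the fingers and probe above 2 N and contact force between probe and holder below 0.05 N); the arm keeps its last pose, push and grip.
It fails at once if a bystander (meal pack, jug, bottle, turner) is shifted by more than 30 mm (distance of any of meal_near, meal_left, meal_right, jug, sauce, turner from where it was at the start of the episode above 0.03 m).
It fails at once if the probe is pressed on the warmer with more than 15 N (contact force between probe and warmer above 15 N).
It also fails if it takes over 58 s, if anything falls off the work surface, if the arm or the gripper's body presses on something with over 40 N, if the wrist force passes 120 N, or if a joint passes its speed limit or range.

### The arm

A 6-joint arm with a two-finger parallel gripper is mounted at the origin on the work surface. World frame = base frame: x ahead of the robot, y to its left, z up, the work surface at z = 0. Lengths are in mm, angles in rad, forces in N, time in s.
With the tool pointing down it reaches from about 250 to 850 mm from the base axis. Payload 12.5 kg.
Tool frame: the origin (TCP) lies on the centre line of the jaws, within the pads' length; the fingertips stand env.finger_overhang ahead of it and the grasp point (between the pads) is the TCP (env.finger_overhang is the distance from the TCP to the fingertips, in mm); x points along the fingers, y is the direction in which the jaws open and shut, and the axes are right-handed (so a half turn about x gives the same grasp; the last joint's range is limited). The gripper opens to 93 mm and grips with 3 to 60 N. Pads are 15 mm wide; open, the fingers measure 128 mm over their backs; the gripper's body (75 mm by 188 mm) begins 65 mm behind the grasp point.
Start: joints at [1.071, 0.351, 1.652, -0, 1.139, -0.085], TCP at [221.622, 503.357, 237.633] pointing down, gripper open.
Joint ranges: [-2.75, 2.75], [-0.79, 2.1], [0.01, 2.65], [-1.57, 4.71], [0.07, 3.14], [-2.87, 2.87]. Speed limits (rad/s): [2.22, 2.22, 2.79, 3.14, 3.14, 3.14].

### API

Orientations are given as [roll, pitch, yaw] about the fixed x, y, z axes, in that order (R = Rz(yaw) Ry(pitch) Rx(roll)).
In Python, from rig import env, cams gives the robot as it stands.
- The arm moves only by the tool play_rows, never from a script. Its argument "commands" is a list of rows, each a list of 5 numbers: the shift along the tool's x, y, z in mm, then the turn about the tool's x in rad, then the closure, from 0 (fully open) to 1 (shut). A call has 1 to 12 rows; each row shifts and turns the commanded pose from where the row before left it, along the tool's axes as they then stand; what a row does not reach is not made up. A row lasts 1/8 s, in which the tool goes at most 62.5 mm and 10.7 degrees, less where a joint would pass 70% of its speed; a pose out of reach is approached as far as the arm can. A call with a gripper value outside its range is refused whole. The fingers move at their own pace and stop on an object; the grip force is fixed at half the most. Time passes only in rows, so rows that do not move let the fingers close. It gives the time, the measured TCP pose, the force and the opening at its end, in the units of the state.
- env.observe(): the state, without advancing time (a new reading comes with each control period).
- cams.capture(name): name is "scene" or "top" or "wrist"; returns (picture, depth): 420x560x3 uint8, red, green, blue; 420x560 float32, mm along the optical axis (not along the pixel's ray), 0 where there is no reading.
- cams.camera_params(name): a dict with "camera_matrix" (3x3 intrinsics, pixels), "origin" and "rotation" of the camera in the world; the wrist camera has in their place "hand_eye" (4x4, takes a point from camera to tool coordinates, whose origin is the TCP and whose axes are the tool frame's). Camera axes: x right, y down, z forward; pixel columns grow to the right and rows downward; lengths in mm; the calibration is good to about 2 mm. A picture is of the moment at which its call begins: read the wrist's pose just before it. camera_params takes no time and is no camera call.
- env.job_done(): hands the job in, once; it reports no verdict.
The state is a dict: "time_s": time; "joints": joint angles; "dq": joint speeds; "joint_torque": joint torques, N m; "ee_pos": TCP position; "ee_rot": TCP orientation; "contact_force": force on the tool from outside, world axes, zero at the start; "ft_torque": the same for the moment, N m; "grip_width": finger opening in mm.
Only numpy, scipy, OpenCV 4.12 (cv2) and the standard library are available. Lean on these libraries where they do the work, as an engineer would, in place of code of your own. Each camera call takes 0.05 s, during which the arm holds its last target.

## Working session

There is one attempt and no reset: what is moved stays moved. The work goes in short steps, Python scripts to look and compute and a tool call to move; the robot and the scene stay as the last step left them, time stands still between calls to the robot, and variables do not carry over. Pictures are saved under pics/ and viewed, and the job is handed in when it is done.

Besides the shell and the picture viewer there is one more tool, called after ">>>" as name(argument=value, ...), one argument or row to a line, values as JSON. play_rows: Moves the arm, as the interface text tells. Its arguments: {"type":"object","properties":{"commands":{"type":"array"}},"required":["commands"]}

```bash
ls; mkdir -p pics
cat > h.py <<'E'
import numpy as np, cv2
from rig import env, cams
from scipy.spatial.transform import Rotation as R
def snap(n,f):
    o=env.observe(); im,d=cams.capture(n); cv2.imwrite(f'pics/{f}.png',im[:,:,::-1]); np.savez(f'pics/{f}.npz',im=im,d=d,p=o['ee_pos'],r=o['ee_rot']); return o,im,d
def cloud(n,d,o=None):
    P=cams.camera_params(n);K=np.array(P['camera_matrix']);v,u=np.mgrid[:d.shape[0],:d.shape[1]]
    c=np.stack([(u-K[0,2])/K[0,0]*d,(v-K[1,2])/K[1,1]*d,d],-1)
    if 'hand_eye' in P:
        H=np.array(P['hand_eye']);c=c@H[:3,:3].T+H[:3,3]
        return c@R.from_euler('xyz',o['ee_rot']).as_matrix().T+np.array(o['ee_pos'])
    return c@np.array(P['rotation']).T+np.array(P['origin'])
E
python3 - <<'E'
from h import *
print(env.observe(),env.finger_overhang)
for n in('scene','top','wrist'):
    print(n,cams.camera_params(n)); snap(n,n+'0')
E
```

```text
pics
{'time_s': 0.0, 'joints': array([ 1.07140391e+00,  3.51251645e-01,  1.65239073e+00, -1.78981363e-05,
        1.13911975e+00, -8.46013089e-02]), 'dq': array([-0.00044978,  0.00217873, -0.00083959, -0.00016869,  0.00081955,
       -0.00025744]), 'joint_torque': array([ 1.36318613e-04, -4.97330654e+01, -2.85254109e+01,  6.98975078e-02,
        2.57105764e-02, -1.03500317e-04]), 'ee_pos': array([221.47991796, 503.09269199, 237.10566161]), 'ee_rot': array([-1.64150555,  1.56962674, -2.05628917]), 'contact_force': array([-0.23279432,  0.16334133, -0.51954286]), 'ft_torque': array([-0.03838357,  0.0106389 , -0.00919474]), 'grip_width': 93.02977542669566} 19.0
scene {'camera_matrix': array([[509.19560968,   0.        , 279.70058483],
       [  0.        , 509.19560968, 209.94131238],
       [  0.        ,   0.        ,   1.        ]]), 'origin': array([1640.96455385,  383.07321064, 1126.2992106 ]), 'rotation': array([-2.29212315, -0.00521351,  1.91194719])}
top {'camera_matrix': array([[395.61483093,   0.        , 281.06375395],
       [  0.        , 395.61483093, 202.87900415],
       [  0.        ,   0.        ,   1.        ]]), 'origin': array([ 439.11882099,   -7.2193042 , 1505.66331937]), 'rotation': array([-3.06846581, -0.01404163, -1.54862843])}
wrist {'camera_matrix': array([[338.69158295,   0.        , 281.69129209],
       [  0.        , 338.69158295, 210.00045824],
       [  0.        ,   0.        ,   1.        ]]), 'hand_eye': array([[ 6.39456590e-04, -2.76353616e-01,  9.61055810e-01,
        -1.47091302e+02],
       [ 9.99998516e-01,  1.71383610e-03, -1.72550686e-04,
        -1.36057034e+00],
       [-1.59940713e-03,  9.61054495e-01,  2.76354302e-01,
        -7.62414095e+01],
       [ 0.00000000e+00,  0.00000000e+00,  0.00000000e+00,
         1.00000000e+00]])}
```

```bash
sed -i "s/np.array(P\['rotation'\]).T/R.from_euler('xyz',P['rotation']).as_matrix().T/" h.py; ls pics
```

```text
scene0.npz
scene0.png
top0.npz
top0.png
wrist0.npz
wrist0.png
```

View pics/top0.png

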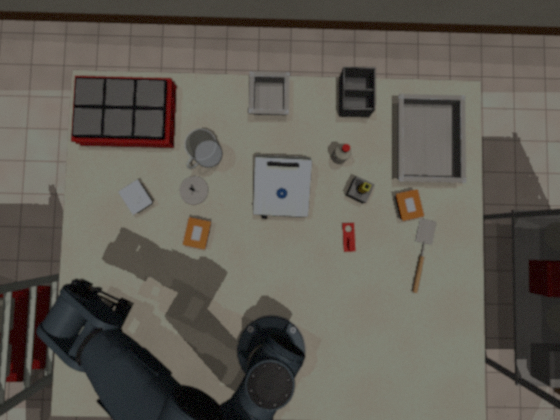

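View pics/scene0.png

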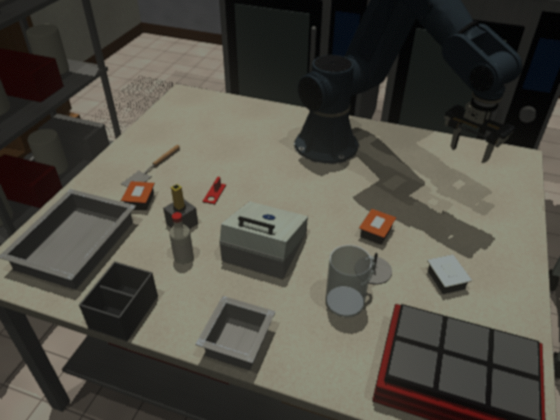

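View pics/wrist0.png

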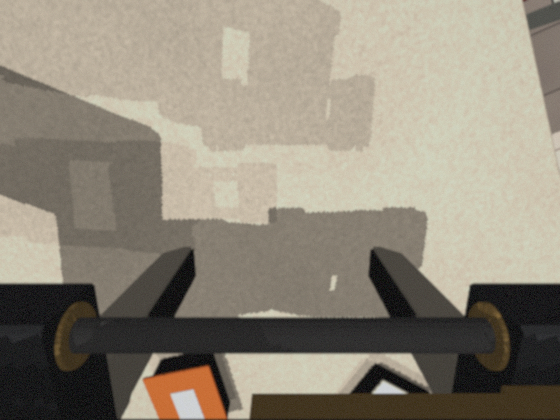

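```bash
python3 - <<'E'
from h import *
z=np.load('pics/top0.npz');im=z['im'].astype(int);d=z['d'];C=cloud('top',d)
for u,v in[(300,300),(348,236),(348,229),(194,189),(281,193),(362,187),(360,188),(410,205),(196,233),(136,197),(205,150),(343,152)]:print(u,v,im[v,u],C[v,u].round(1))
hsv=cv2.cvtColor(z['im'],cv2.COLOR_RGB2HSV)
def box(name,m):
    P=C[m];rc=np.argwhere(m)
    print(name,m.sum(),P.mean(0).round(1),P.min(0).round(),P.max(0).round());
    q=P[:,:2]-P[:,:2].mean(0);w,V=np.linalg.eigh(q.T@q);print('  axis',V[:,1],np.degrees(np.arctan2(V[1,1],V[0,1])))
v,u=np.mgrid[:420,:560]
red=((hsv[...,0]<6)|(hsv[...,0]>174))&(hsv[...,1]>150)&(hsv[...,2]>80)&(abs(u-348)<12)&(abs(v-236)<22);box('tag',red)
yel=(hsv[...,0]>20)&(hsv[...,0]<35)&(hsv[...,1]>150)&(abs(u-362)<12)&(abs(v-187)<15);box('yel',yel)
bl=(hsv[...,0]>95)&(hsv[...,0]<125)&(hsv[...,1]>120)&(abs(u-281)<12)&(abs(v-193)<12);box('spot',bl)
lid=(abs(u-282)<40)&(abs(v-187)<40)&(C[...,2]>60);box('warmer',lid)
hold=(abs(u-360)<25)&(abs(v-187)<25)&(C[...,2]>55)&(C[...,2]<80);box('holder',hold)
post=(abs(u-194)<17)&(abs(v-190)<17)&(C[...,2]>3)&(C[...,2]<12);box('post',post)
P=C[lid&(C[...,2]<145)];A=np.c_[P[:,:2],np.ones(len(P))]
k=np.linalg.lstsq(A,P[:,2],rcond=None)[0];r=P[:,2]-A@k
for i in range(5):
  g=abs(r)<6;k=np.linalg.lstsq(A[g],P[g,2],rcond=None)[0];r=P[:,2]-A@k
n=np.array([-k[0],-k[1],1]);n/=np.linalg.norm(n);print('lid',n,np.degrees(np.arccos(n[2])),g.sum(),k)
E
python3 -c "
import cv2
a=cv2.imread('pics/top0.png')[110:270,120:450];cv2.imwrite('pics/topc.png',cv2.resize(a,(792,384),interpolation=cv2.INTER_CUBIC))"
```

```text
300 300 [126 122 110] [ 185.8 -105.2   -2.8]
348 236 [119  31  28] [ 429.6 -282.8    2.2]
348 229 [128 124 111] [ 4.561e+02 -2.829e+02  2.000e-01]
194 189 [73 72 67] [592.4 301.7  26.9]
281 193 [76 86 99] [578.  -23.7  98.9]
362 187 [89 85 28] [ 600.  -301.9  152.7]
360 188 [49 36  5] [ 600.6 -302.8  116.2]
410 205 [125 128 131] [ 550.  -505.6   42.7]
196 233 [127 129 133] [428.4 285.3  40.2]
136 197 [127 130 132] [555.7 509.2  47. ]
205 150 [104 105 106] [745.3 269.5   7.6]
343 152 [75 70 62] [ 724.2 -237.9  135.2]
tag 224 [ 422.6 -282.7   18. ] [ 377. -307.   -4.] [ 479.   -7. 1506.]
  axis [-0.99497198 -0.10015365] -174.25198142216001
yel 60 [ 600.1 -309.5  124.8] [ 590. -322.   71.] [ 617. -301.  161.]
  axis [-0.91821242 -0.39608831] -156.66613327692974
spot 48 [578.5 -24.8  99.2] [564. -38.  91.] [593.  -9. 107.]
  axis [0.54737623 0.83688665] 56.812802930521414
warmer 3375 [605.1 -26.8 116.6] [ 439. -128.   63.] [ 720.   73. 1506.]
  axis [-0.99989666  0.0143762 ] 179.17627579869912
holder 322 [ 602.1 -313.6   69.7] [ 558. -365.   57.] [ 651. -271.   80.]
  axis [-0.91004156 -0.41451701] -155.51109594964504
post 569 [592.8 306.2   6.4] [529. 244.   3.] [653. 370.  12.]
  axis [-0.99834268 -0.05754897] -176.70086434880704
lid [-0.34100664  0.00721426  0.9400332 ] 19.94286650497184 2893 [ 3.62760206e-01 -7.67447174e-03 -1.12668723e+02]
```

View pics/topc.png

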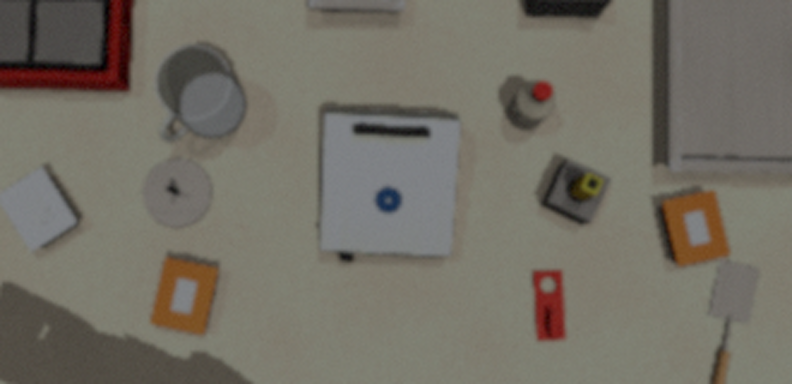

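```bash
cat >> h.py <<'E'
def delta(target,o=None,yaw=None):
    "tool-frame shift to world target"
    o=o or env.observe();M=R.from_euler('xyz',o['ee_rot']).as_matrix();return M.T@(np.array(target)-o['ee_pos'])
def st():
    o=env.observe();M=R.from_euler('xyz',o['ee_rot']).as_matrix();print(round(o['time_s'],2),o['ee_pos'].round(1),'x',M[:,0].round(3),'y',M[:,1].round(3),'z',M[:,2].round(3),'yaw_y',np.degrees(np.arctan2(M[1,1],M[0,1])).round(2),'F',o['contact_force'].round(2),'w',round(o['grip_width'],1),'j',o['joints'].round(2));return o,M
E
python3 - <<'E'
from h import *
st();print(delta([405,-283,230]))
E
```

```text
0.15 [221.5 503.2 237.2] x [-0.    -0.001 -1.   ] y [ 0.403  0.915 -0.001] z [ 0.915 -0.403 -0.   ] yaw_y 66.23 F [-0.6  -0.29  0.03] w 93.0 j [ 1.07  0.35  1.65  0.    1.14 -0.08]
[   7.76137616 -645.5201195   484.77243869]
```

>>> play_rows(
  commands=[
    [0,-45,34,0,0],
    [0,-45,34,0,0],
    [0,-45,34,0,0],
    [0,-45,34,0,0],
    [0,-45,34,0,0],
    [0,-45,34,0,0],
    [0,-45,34,0,0],
    [0,-45,34,0,0],
    [0,-45,34,0,0],
    [0,-45,34,0,0],
    [0,-45,34,0,0],
    [0,-45,34,0,0],
  ],
)

```text
time_s: 1.65
ee_pos: [377.4, -157.3, 237.7]
ee_rot: [0.357, 1.57, -0.059]
contact_force: [0.6, 0.3, -0.7]
grip_width: 93.1
```

>>> play_rows(
  commands=[
    [0,-45,34,0,0],
    [0,-45,34,0,0],
    [0,-15,9,0,0],
    [0,0,0,-0.17,0],
    [0,0,0,-0.17,0],
    [0,0,0,-0.16,0],
    [0,0,0,0,0],
  ],
)

```text
time_s: 2.52
ee_pos: [405.4, -281.7, 237.6]
ee_rot: [2.064, 1.57, 2.149]
contact_force: [-0.5, 0.3, 1.0]
grip_width: 93.0
```

Run:
```python
from h import *
st();o,im,d=snap('wrist','w1');C=cloud('wrist',d,o)
hsv=cv2.cvtColor(im,cv2.COLOR_RGB2HSV)
red=((hsv[...,0]<8)|(hsv[...,0]>172))&(hsv[...,1]>140)&(hsv[...,2]>60)
print(red.sum());m=red&(C[...,2]<12);n=red&(C[...,2]>30);
for k in(m,n):
  P=C[k];print(len(P),P.mean(0),P.min(0),P.max(0));r=cv2.minAreaRect(P[:,:2].astype(np.float32));print(r)
```

```text
2.52 [ 405.4 -281.7  237.6] x [-0.  0. -1.] y [-0.085  0.996  0.   ] z [ 0.996  0.085 -0.   ] yaw_y 94.85 F [-0.51  0.26  1.03] w 93.0 j [-0.7   0.25  1.79  0.    1.1  -2.36]
3202
2725 [ 422.27329277 -286.09298202    5.17520303] [ 369.2502494  -311.36236097    2.07703905] [ 479.43066336 -260.95744198   11.77691437]
((424.87109375, -285.69378662109375), (109.14054870605469, 44.38971710205078), 3.891376495361328)
452 [ 392.43321182 -288.45581626   53.10049167] [ 328.91933748 -348.24105254   31.89325906] [ 415.57297821 -281.17946122  384.68458296]
((380.04632568359375, -296.83062744140625), (71.18968963623047, 74.74874114990234), 38.5330696105957)
```

View pics/w1.png

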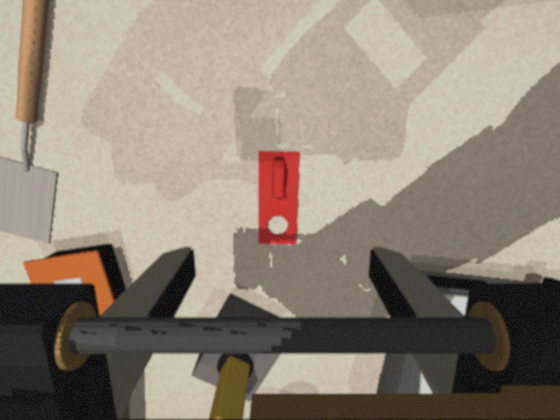

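Run:
```python
from h import *
z=np.load('pics/w1.npz');o=dict(ee_pos=z['p'],ee_rot=z['r']);C=cloud('wrist',z['d'],o)
P=C[150:205,265:295].reshape(-1,3);P=P[(P[:,2]>34)&(P[:,2]<46)]
print(np.median(P,0),cv2.minAreaRect(P[:,:2].astype(np.float32)))
h=C[226,278];print(h)
P=cams.camera_params('wrist')
im=z['im'];cr=cv2.resize(im[145:250,250:310],(600,1050)[::1],interpolation=cv2.INTER_CUBIC)[:, :, ::-1];cv2.imwrite('pics/w1c.png',cv2.resize(cr,(342,600)))
print(delta([395,-287.5,237]))
```

```text
[ 395.43433107 -288.14186499   39.01799805] ((395.64642333984375, -288.4821472167969), (40.18812561035156, 11.598073959350586), 4.928915023803711)
[ 458.8896901  -283.01869766    0.78829655]
[  0.57990398  -4.77028614 -10.86376922]
```

View pics/w1c.png

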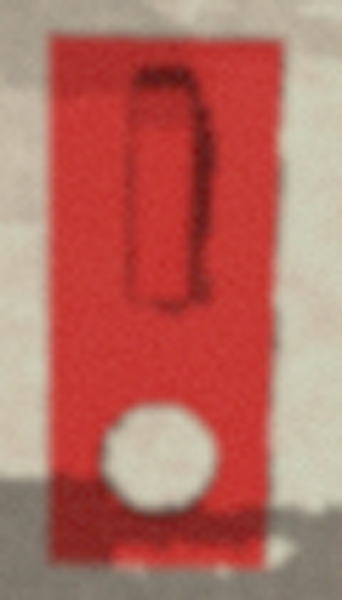

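>>> play_rows(
  commands=[
    [0,-5.6,-10.4,0,0],
    [45,0,0,0,0],
    [45,0,0,0,0],
    [45,0,0,0,0],
    [40,0,0,0,0],
    [20,0,0,0,0],
    [12.5,0,0,0,0],
    [0,0,0,0,0],
    [0,0,0,0,1],
    [0,0,0,0,1],
    [0,0,0,0,1],
    [0,0,0,0,1],
  ],
)

```text
time_s: 4.08
ee_pos: [395.8, -288.9, 30.4]
ee_rot: [-0.798, 1.57, -0.713]
contact_force: [-0.6, 0.1, 0.9]
grip_width: 57.7
```

>>> play_rows(
  commands=[
    [0,0,0,0,1],
    [0,0,0,0,1],
    [0,0,0,0,1],
  ],
)

```text
time_s: 4.45
ee_pos: [395.7, -288.9, 30.1]
ee_rot: [3.119, 1.571, -3.079]
contact_force: [0.3, 0.3, -0.0]
grip_width: 27.2
```

>>> play_rows(
  commands=[
    [0,0,0,0,1],
    [0,0,0,0,1],
    [0,0,0,0,1],
    [0,0,0,0,1],
    [-10,0,0,0,1],
    [-30,0,0,0,1],
    [-45,0,0,0,1],
    [-45,0,0,0,1],
    [-45,0,0,0,1],
    [-35,0,0,0,1],
  ],
)

```text
time_s: 5.7
ee_pos: [395.6, -288.8, 242.8]
ee_rot: [-0.826, 1.569, -0.741]
contact_force: [0.3, 0.1, 0.2]
grip_width: 11.6
```

Run:
```python
from h import *
o,M=st();snap('wrist','w2')
```

```text
5.7 [ 395.6 -288.8  242.8] x [ 0.001 -0.001 -1.   ] y [-0.085  0.996 -0.001] z [0.996 0.085 0.001] yaw_y 94.88 F [0.28 0.13 0.2 ] w 11.6 j [-0.73  0.23  1.8  -0.    1.11 -2.38]
```

View pics/w2.png

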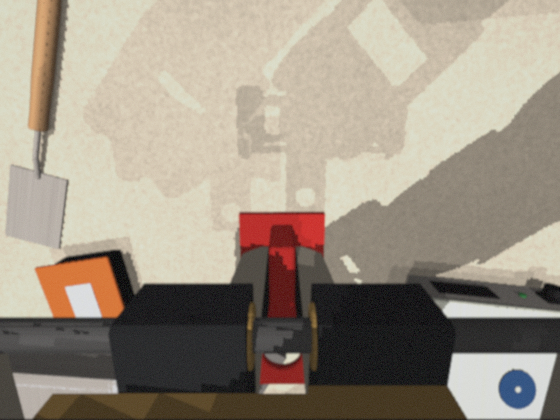

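>>> play_rows(
  commands=[
    [0,30,14,0,1],
    [0,49,22.5,0,1],
    [0,50,23,0,1],
    [0,50,23,0,1],
    [0,50,23,0,1],
    [0,50,23,0,1],
    [0,50,23,0,1],
    [0,50,23,0,1],
    [0,50,23,0,1],
    [0,50,23,0,1],
    [0,50,23,0,1],
    [0,30,14,0,1],
  ],
)

```text
time_s: 7.25
ee_pos: [604.7, 292.3, 240.2]
ee_rot: [1.561, 1.571, 1.647]
contact_force: [0.1, 0.2, -0.4]
grip_width: 11.7
```

>>> play_rows(
  commands=[
    [0,12,6,0,1],
    [0,0,0,0,1],
    [0,0,0,0,1],
  ],
)

```text
time_s: 7.62
ee_pos: [609.5, 301.2, 240.4]
ee_rot: [-2.177, 1.57, -2.093]
contact_force: [0.3, 0.6, -0.6]
grip_width: 12.0
```

Run:
```python
from h import *
st();o,im,d=snap('wrist','w3');C=cloud('wrist',d,o)
m=(C[...,2]>2.5)&(C[...,2]<10)&(np.hypot(C[...,0]-592,C[...,1]-305)<75);P=C[m];print(len(P),P.min(0),P.max(0),cv2.minEnclosingCircle(P[:,:2].astype(np.float32)))
m=(C[...,2]>30)&(C[...,2]<85)&(np.hypot(C[...,0]-592,C[...,1]-305)<45);P=C[m];print(len(P));print(P[np.argsort(-P[:,2])][::max(1,len(P)//12)].round(1)); print(np.argwhere(m).min(0),np.argwhere(m).max(0))
```

```text
7.62 [609.5 301.2 240.4] x [-0. -0. -1.] y [-0.084  0.996 -0.   ] z [ 0.996  0.084 -0.   ] yaw_y 94.83 F [ 0.3   0.59 -0.6 ] w 12.0 j [ 0.39  0.59  1.27 -0.    1.28 -1.26]
7116 [535.96284148 231.64209144   2.54982935] [643.64397381 361.2306503    9.75291909] ((590.9558715820312, 295.6968994140625), 65.54375457763672)
133
[[589.3 307.5  76.7]
 [591.6 306.8  74.7]
 [589.1 304.8  73.5]
 [589.5 303.9  71.8]
 [592.2 309.9  70.2]
 [587.1 304.7  68.6]
 [589.5 302.   67.2]
 [586.7 303.7  66.1]
 [587.5 302.9  61.6]
 [587.6 303.   55.3]
 [585.6 306.   47.6]
 [585.9 305.1  39.5]
 [586.3 304.3  30.5]]
[166 286] [181 295]
```

View pics/w3.png

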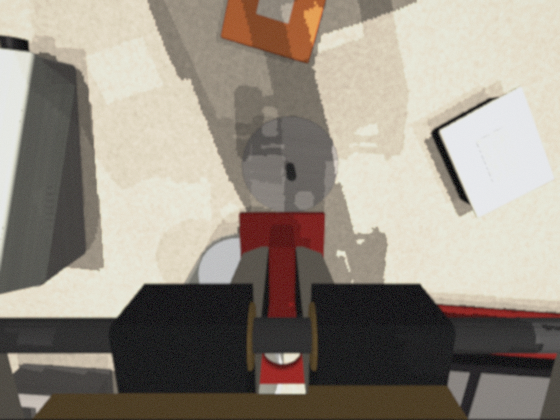

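Run:
```python
from h import *
z=np.load('pics/w3.npz');o=dict(ee_pos=z['p'],ee_rot=z['r']);C=cloud('wrist',z['d'],o)
m=(C[...,2]>3.5)&(C[...,2]<9);m[:110]=0;m[212:]=0;m[:,:235]=0;m[:,345:]=0
m=cv2.morphologyEx(m.astype(np.uint8),cv2.MORPH_OPEN,np.ones((7,7)))
c,_=cv2.findContours(m,0,2);c=max(c,key=cv2.contourArea)[:,0];c=c[c[:,1]<206];P=C[c[:,1],c[:,0],:2]
from scipy.optimize import least_squares
f=least_squares(lambda q:np.hypot(*(P-q[:2]).T)-q[2],[592,305,55],loss='soft_l1');print(f.x,len(P))
print(delta([591-62*.996-0.3,306-62*.084,240.4],o))
```

```text
[590.33686488 306.67647634  53.91975502] 119
[-2.96676892e-02  6.35141561e+00 -8.03026841e+01]
```

>>> play_rows(
  commands=[
    [0,3.5,-40,0,1],
    [0,3.2,-40.5,0,1],
    [40,0,0,0,1],
    [40,0,0,0,1],
    [35,0,0,0,1],
    [0,0,0,0,1],
    [0,0,0,0,1],
  ],
)

```text
time_s: 8.55
ee_pos: [529.6, 302.2, 126.8]
ee_rot: [0.336, 1.569, 0.421]
contact_force: [0.8, 1.1, -1.0]
grip_width: 11.7
```

Run:
```python
from h import *
o,M=st();print(o['ee_pos']+62*M[:,2]);snap('wrist','w4');snap('scene','s4')
import cv2
a=cv2.imread('pics/s4.png')[200:320,310:430];cv2.imwrite('pics/s4c.png',cv2.resize(a,(600,600),interpolation=cv2.INTER_CUBIC))
```

```text
8.55 [529.6 302.2 126.8] x [ 0.002  0.001 -1.   ] y [-0.085  0.996  0.001] z [0.996 0.085 0.002] yaw_y 94.85 F [ 0.79  1.11 -1.01] w 11.7 j [ 0.44  0.58  1.59 -0.    0.97 -1.21]
[591.35350284 307.44441908 126.93403217]
```

View pics/w4.png

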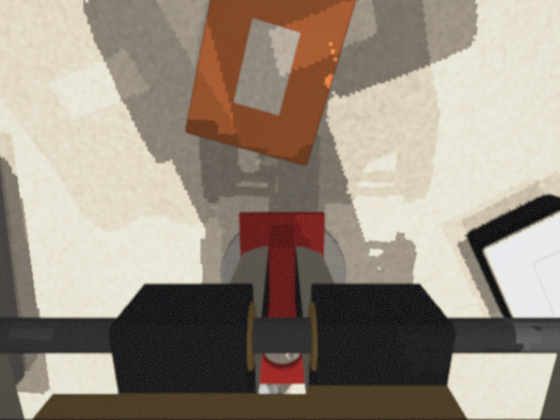

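View pics/s4c.png

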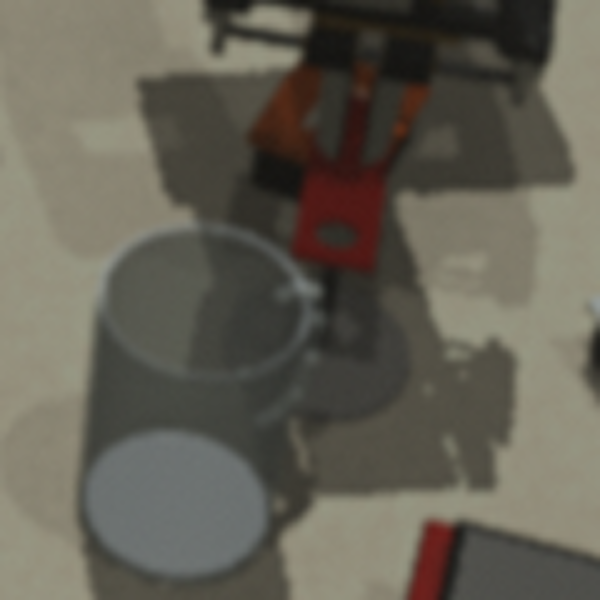

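>>> play_rows(
  commands=[
    [20,-0.5,-0.5,0,1],
    [20,0,0,0,1],
    [20,0,0,0,1],
    [15,0,0,0,1],
    [10,0,0,0,1],
    [3,0,0,0,1],
    [0,0,0,0,1],
    [0,0,0,0,1],
  ],
)

```text
time_s: 9.65
ee_pos: [528.7, 301.9, 37.7]
ee_rot: [0.367, 1.57, 0.452]
contact_force: [-0.6, -0.3, -0.2]
grip_width: 11.5
```

Run:
```python
from h import *
st()
snap('scene','s5')
a=cv2.imread('pics/s5.png')[200:320,310:430];cv2.imwrite('pics/s5c.png',cv2.resize(a,(600,600),interpolation=cv2.INTER_CUBIC))
```

```text
9.65 [528.7 301.9  37.7] x [ 0.001  0.    -1.   ] y [-0.085  0.996  0.   ] z [0.996 0.085 0.001] yaw_y 94.88 F [-0.64 -0.32 -0.2 ] w 11.5 j [ 0.44  0.71  1.62  0.    0.81 -1.21]
```

View pics/s5c.png

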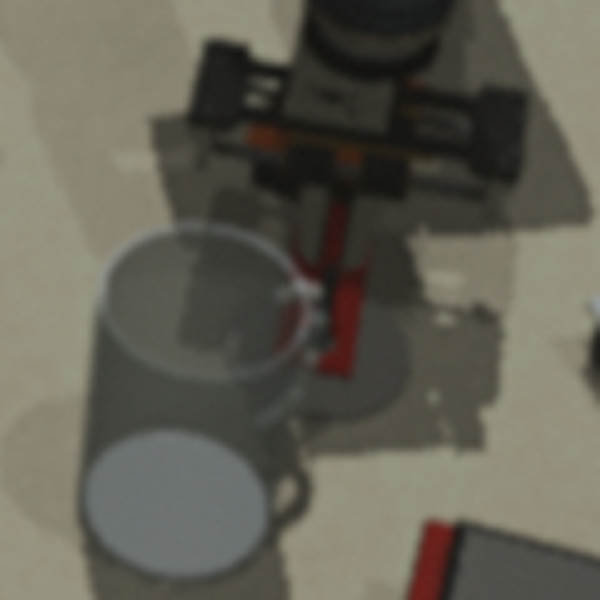

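>>> play_rows(
  commands=[
    [1.5,0,0,0,1],
    [0,0,0,0,1],
    [0,0,0,0,0.6],
    [0,0,0,0,0.6],
    [0,0,0,0,0.6],
    [0,0,0,0,0.6],
    [0,0,0,0,0.6],
    [-20,0,0,0,0.6],
    [-45,0,0,0,0.6],
    [-45,0,0,0,0],
    [-45,0,0,0,0],
    [-40,0,0,0,0],
  ],
)

```text
time_s: 11.2
ee_pos: [528.4, 301.8, 234.0]
ee_rot: [0.348, 1.569, 0.433]
contact_force: [1.6, 0.2, -1.1]
grip_width: 62.5
```

Run:
```python
from h import *
st()
o,im,d=snap('wrist','w6');C=cloud('wrist',d,o)
hsv=cv2.cvtColor(im,cv2.COLOR_RGB2HSV)
red=((hsv[...,0]<8)|(hsv[...,0]>172))&(hsv[...,1]>140)&(hsv[...,2]>60)&(C[...,2]<18)&(C[...,2]>3)
P=C[red];print(len(P),P.mean(0),P.min(0),P.max(0),cv2.minAreaRect(P[:,:2].astype(np.float32)))
A=np.c_[P[:,:2],np.ones(len(P))];print(np.linalg.lstsq(A,P[:,2],rcond=None)[0])
```

```text
11.2 [528.4 301.8 234. ] x [ 0.002  0.001 -1.   ] y [-0.085  0.996  0.001] z [0.996 0.085 0.002] yaw_y 94.88 F [ 1.64  0.16 -1.06] w 62.5 j [ 0.44  0.46  1.5  -0.    1.18 -1.21]
3362 [594.93677413 323.22821201  10.780831  ] [501.94633021 276.83214549   3.09524876] [808.55251596 443.09920453  16.47300072] ((651.513916015625, 347.3722229003906), (322.8619384765625, 77.90113067626953), 25.3702392578125)
[-3.45882314e-03 -9.63733913e-03  1.59536720e+01]
```

View pics/w6.png

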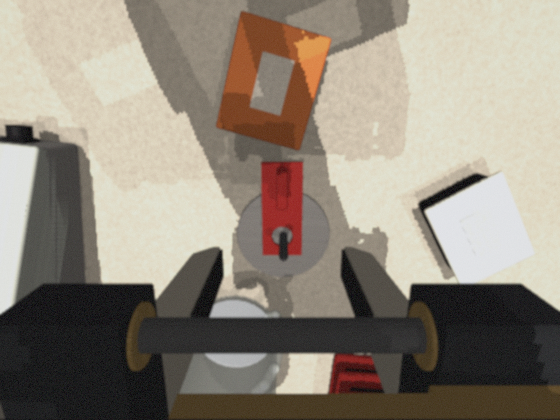

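>>> play_rows(
  commands=[
    [-20,-35,0.5,0,0],
    [-20,-50,1,0,0],
    [-20,-53,1,0,0],
    [0,-53,1,0,0],
    [0,-53,1,0,0],
    [0,-53,1,0,0],
    [0,-53,1,0,0],
    [0,-53,1,0,0],
    [0,-53,1,0,0],
    [0,-53,1,0,0],
    [0,-53,0,0,0],
    [0,-35,0,0,0],
  ],
)

```text
time_s: 12.75
ee_pos: [588.3, -294.5, 291.7]
ee_rot: [-0.765, 1.57, -0.682]
contact_force: [-0.8, 1.3, -0.1]
grip_width: 92.6
```

>>> play_rows(
  commands=[
    [0,-20,0,0,0],
    [0,0,0,0,0],
    [0,0,0,0,0],
  ],
)

```text
time_s: 13.12
ee_pos: [590.5, -310.9, 291.0]
ee_rot: [0.867, 1.571, 0.953]
contact_force: [-0.2, 0.2, -0.8]
grip_width: 93.0
```

Run:
```python
from h import *
st()
o,im,d=snap('wrist','w7');C=cloud('wrist',d,o)
c=(C[...,2]>60)&(C[...,2]<76)&(np.hypot(C[...,0]-601,C[...,1]+313)<60);P=C[c];print(len(P),P.mean(0),cv2.minAreaRect(P[:,:2].astype(np.float32)))
c=(C[...,2]>146)&(C[...,2]<162)&(np.hypot(C[...,0]-601,C[...,1]+313)<60);P=C[c];print(len(P),P.mean(0),cv2.minAreaRect(P[:,:2].astype(np.float32)))
```

```text
13.12 [ 590.5 -310.9  291. ] x [ 0.  0. -1.] y [-0.086  0.996  0.   ] z [0.996 0.086 0.   ] yaw_y 94.94 F [-0.17  0.21 -0.79] w 93.0 j [-0.55  0.53  1.25  0.    1.36 -2.21]
3070 [ 593.85177811 -318.77500716   70.41423596] ((602.054931640625, -318.6151123046875), (74.16374969482422, 74.1102523803711), 65.97749328613281)
857 [ 600.42071108 -318.61631945  153.7388715 ] ((601.7698974609375, -318.7196350097656), (25.93122100830078, 26.479141235351562), 66.26553344726562)
```

View pics/w7.png

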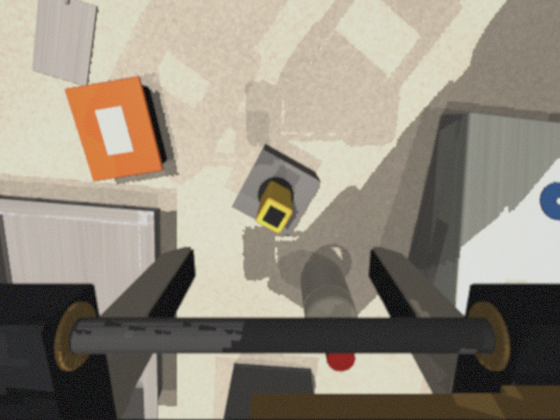

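>>> play_rows(
  commands=[
    [0,-8.7,10.7,0,0],
    [0,0,0,0.17,0],
    [0,0,0,0.17,0],
    [0,0,0,0.163,0],
    [40,0,0,0,0],
    [40,0,0,0,0],
    [0,0,0,0,0],
    [0,0,0,0,0],
  ],
)

```text
time_s: 14.18
ee_pos: [602.5, -319.7, 212.7]
ee_rot: [-0.13, 1.569, -0.548]
contact_force: [0.4, 0.0, 1.3]
grip_width: 93.4
```

Run:
```python
from h import *
st();print(delta([601.9,-318.7,124]))
o,im,d=snap('wrist','w8')
```

```text
14.18 [ 602.5 -319.7  212.7] x [ 0.002 -0.001 -1.   ] y [ 0.405  0.914 -0.   ] z [ 0.914 -0.405  0.002] yaw_y 66.1 F [0.43 0.02 1.34] w 93.4 j [-0.56  0.62  1.3   0.    1.23 -1.71]
[88.68677139  0.72417218 -1.17989047]
```

View pics/w8.png

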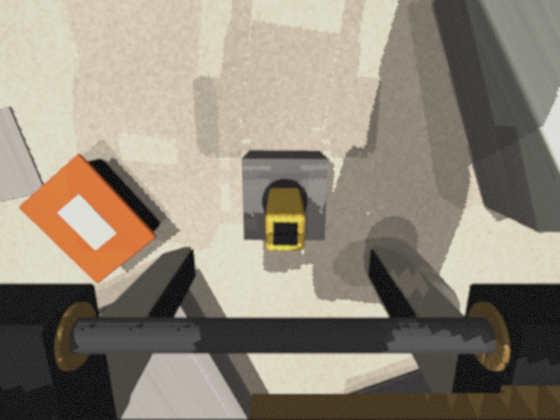

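Aligned with the probe, whose handle is centred at pixel (285,230). Now I'll descend and grip.

>>> play_rows(
  commands=[
    [30,0.7,-1,0,0],
    [30,0,0,0,0],
    [20,0,0,0,0],
    [8.7,0,0,0,0],
    [0,0,0,0,0],
    [0,0,0,0,1],
    [0,0,0,0,1],
    [0,0,0,0,1],
    [0,0,0,0,1],
    [0,0,0,0,1],
    [0,0,0,0,1],
    [0,0,0,0,1],
  ],
)

```text
time_s: 15.72
ee_pos: [601.2, -318.9, 121.9]
ee_rot: [1.496, 1.571, 1.078]
contact_force: [0.4, 0.5, 0.5]
grip_width: 27.4
```

>>> play_rows(
  commands=[
    [0,0,0,0,1],
    [0,0,0,0,1],
    [0,0,0,0,1],
  ],
)

```text
time_s: 16.1
ee_pos: [601.1, -318.9, 121.9]
ee_rot: [3.038, 1.571, 2.62]
contact_force: [0.9, 0.4, 0.2]
grip_width: 26.0
```

>>> play_rows(
  commands=[
    [-10,0,0,0,1],
    [-14,0,0,0,1],
    [-14,0,0,0,1],
    [0,0,0,0,1],
    [0,0,0,0,1],
  ],
)

```text
time_s: 16.73
ee_pos: [601.0, -318.8, 159.7]
ee_rot: [3.081, 1.571, 2.663]
contact_force: [-0.2, -0.2, -1.4]
grip_width: 26.1
```

Run:
```python
from h import *
st()
o,im,d=snap('wrist','w9');snap('scene','s9')
a=cv2.imread('pics/s9.png')[140:260,130:250];cv2.imwrite('pics/s9c.png',cv2.resize(a,(600,600),interpolation=cv2.INTER_CUBIC))
```

```text
16.73 [ 601.  -318.8  159.7] x [-0.  0. -1.] y [0.406 0.914 0.   ] z [ 0.914 -0.406 -0.   ] yaw_y 66.06 F [-0.19 -0.21 -1.36] w 26.1 j [-0.56  0.66  1.35 -0.    1.13 -1.71]
```

View pics/w9.png

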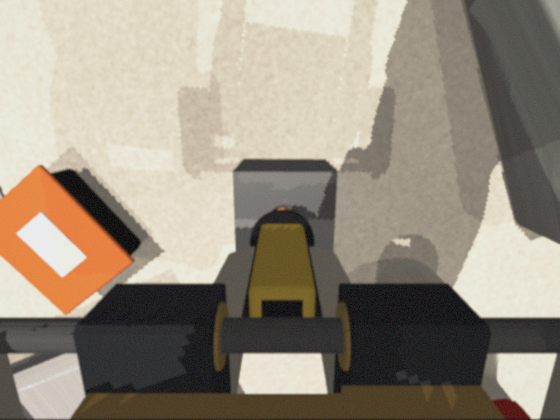

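View pics/s9c.png

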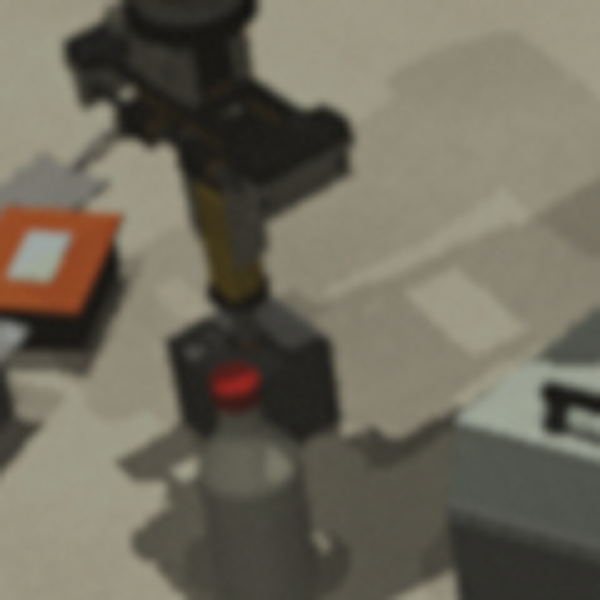

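>>> play_rows(
  commands=[
    [0,0,-4,0,1],
    [0,0,-4,0,1],
    [0,0,-4,0,1],
    [0,0,-4,0,1],
    [0,0,-4,0,1],
    [0,0,0,0,1],
  ],
)

```text
time_s: 17.58
ee_pos: [583.2, -310.8, 160.3]
ee_rot: [0.136, 1.569, -0.282]
contact_force: [4.5, -0.2, -1.8]
grip_width: 25.3
```

Run:
```python
from h import *
o,M=st();print('tool F',M.T@o['contact_force'])
o,im,d=snap('wrist','w10')
```

```text
17.57 [ 583.2 -310.8  160.3] x [ 0.002 -0.    -1.   ] y [0.406 0.914 0.   ] z [ 0.914 -0.406  0.002] yaw_y 66.06 F [ 4.51 -0.19 -1.76] w 25.3 j [-0.56  0.63  1.41  0.    1.1  -1.71]
tool F [1.76885612 1.6531771  4.19624418]
```

View pics/w10.png

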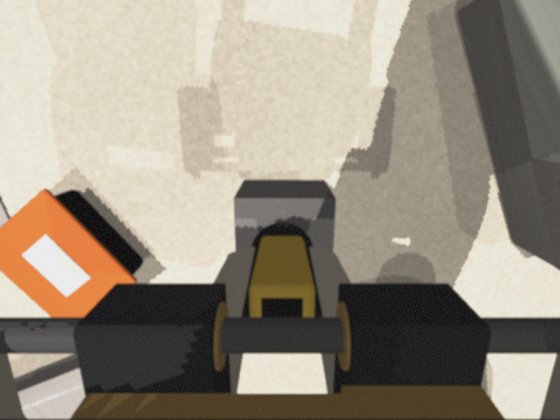

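>>> play_rows(
  commands=[
    [0,0,-4,0,1],
    [0,0,-4,0,1],
    [0.5,0,-4,0,1],
    [0.5,0,-4,0,1],
    [1,0,-4,0,1],
    [0,0,0,0,1],
  ],
)

```text
time_s: 18.38
ee_pos: [564.8, -302.7, 158.2]
ee_rot: [0.163, 1.57, -0.255]
contact_force: [4.3, -0.3, -1.4]
grip_width: 25.8
```

Run:
```python
from h import *
o,M=st();print('tool F',M.T@o['contact_force'])
o,im,d=snap('wrist','w11');snap('scene','s11')
a=cv2.imread('pics/s11.png')[140:260,130:250];cv2.imwrite('pics/s11c.png',cv2.resize(a,(600,600),interpolation=cv2.INTER_CUBIC))
```

```text
18.38 [ 564.8 -302.7  158.2] x [ 0.001 -0.    -1.   ] y [0.406 0.914 0.   ] z [ 0.914 -0.406  0.001] yaw_y 66.06 F [ 4.29 -0.33 -1.36] w 25.8 j [-0.56  0.6   1.47  0.    1.07 -1.72]
tool F [1.36138984 1.43970939 4.05248705]
```

View pics/w11.png

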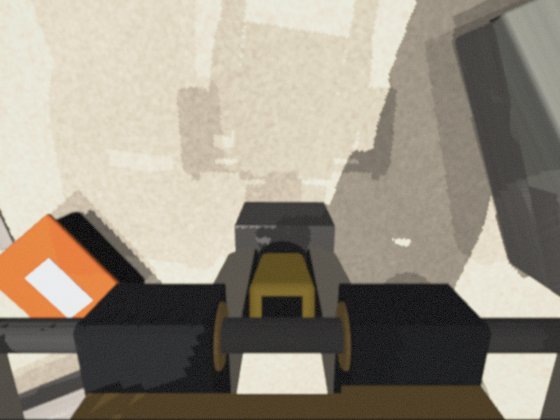

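View pics/s11c.png

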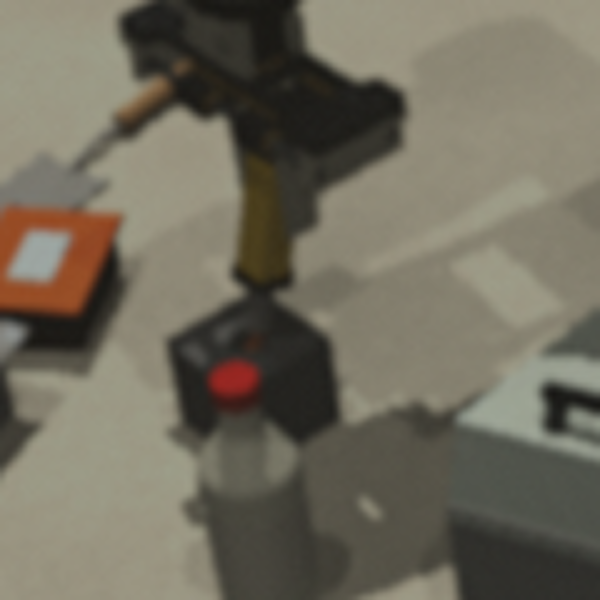

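```bash
cat > tilt.py <<'E'
from h import *
import sys
def tilt(f):
    z=np.load(f'pics/{f}.npz');im=z['im'];d=z['d'];P=cams.camera_params('wrist');K=np.array(P['camera_matrix']);H=np.array(P['hand_eye'])
    v,u=np.mgrid[:420,:560];c=np.stack([(u-K[0,2])/K[0,0]*d,(v-K[1,2])/K[1,1]*d,d],-1)@H[:3,:3].T+H[:3,3]
    hsv=cv2.cvtColor(im,cv2.COLOR_RGB2HSV)
    m=(hsv[...,0]>18)&(hsv[...,0]<36)&(hsv[...,1]>130)&(u>255)&(u<310)&(v>215)&(v<(290))&(d>0)
    m=cv2.erode(m.astype(np.uint8),np.ones((3,3)))>0
    Q=c[m];A=np.c_[Q[:,:2],np.ones(len(Q))]
    r=np.zeros(len(Q))
    k=np.linalg.lstsq(A,Q[:,2],rcond=None)[0]
    for i in range(5):
        r=abs(Q[:,2]-A@k);g=r<max(2,2*np.median(r));k=np.linalg.lstsq(A[g],Q[g,2],rcond=None)[0]
    print(f,m.sum(),g.sum(),'x range',Q[:,0].min().round(1),Q[:,0].max().round(1),'tilt deg',np.degrees(np.arctan(k[0])).round(2),'about x',np.degrees(np.arctan(k[1])).round(2),'face z at tcp',k[2].round(2),np.median(r).round(2))
for f in sys.argv[1:]: tilt(f)
E
python3 tilt.py w9 w10 w11
```

```text
w9 3069 3068 x range -32.2 48.1 tilt deg 0.09 about x 0.07 face z at tcp -12.32 0.21
w10 2366 2365 x range -30.9 49.6 tilt deg 6.0 about x -0.03 face z at tcp -9.13 0.19
w11 1598 1596 x range -29.7 45.9 tilt deg 14.22 about x -0.1 face z at tcp -4.7 0.27
```

>>> play_rows(
  commands=[
    [0.5,0,-4,0,1],
    [0.5,0,-4,0,1],
    [0.5,0,-4,0,1],
    [0.5,0,-3,0,1],
    [0,0,0,0,1],
  ],
)

```text
time_s: 19.1
ee_pos: [550.8, -296.5, 155.8]
ee_rot: [2.777, 1.57, 2.359]
contact_force: [4.2, 0.7, -2.8]
grip_width: 25.8
```

```bash
python3 - <<'E'
from h import *
o,M=st();print('tool F',M.T@o['contact_force'])
o,im,d=snap('wrist','w12')
E
python3 tilt.py w12
```

```text
19.1 [ 550.8 -296.5  155.8] x [-0.  0. -1.] y [0.406 0.914 0.   ] z [ 0.914 -0.406 -0.   ] yaw_y 66.06 F [ 4.22  0.74 -2.8 ] w 25.8 j [-0.57  0.57  1.52  0.    1.05 -1.72]
tool F [2.80330645 2.38549379 3.55409294]
w12 931 931 x range -28.3 42.6 tilt deg 20.32 about x -0.1 face z at tcp -1.27 0.52
```

>>> play_rows(
  commands=[
    [-6,0,0,0,1],
    [-10,0,0,0,1],
    [-15,0,0,0,1],
    [-30,0,0,0,1],
    [-40,0,0,0,1],
    [-30,0,0,0,1],
    [0,0,0,0,1],
    [0,0,0,0,1],
  ],
)

```text
time_s: 20.15
ee_pos: [550.2, -296.4, 285.7]
ee_rot: [3.102, 1.569, 2.684]
contact_force: [-0.5, -0.1, -2.0]
grip_width: 25.8
```

```bash
python3 - <<'E'
from h import *
o,M=st();print('tool F',M.T@o['contact_force'])
o,im,d=snap('wrist','w13');snap('scene','s13')
a=cv2.imread('pics/s13.png')[120:240,150:270];cv2.imwrite('pics/s13c.png',cv2.resize(a,(600,600),interpolation=cv2.INTER_CUBIC))
E
python3 tilt.py w13
```

```text
20.15 [ 550.2 -296.4  285.7] x [-0.002  0.001 -1.   ] y [0.406 0.914 0.   ] z [ 0.914 -0.406 -0.002] yaw_y 66.05 F [-0.47 -0.06 -1.97] w 25.8 j [-0.57  0.45  1.38 -0.    1.31 -1.72]
tool F [ 1.96648233 -0.24092668 -0.39968623]
w13 934 934 x range -28.1 41.7 tilt deg 20.24 about x -0.13 face z at tcp -1.29 0.51
```

View pics/w13.png

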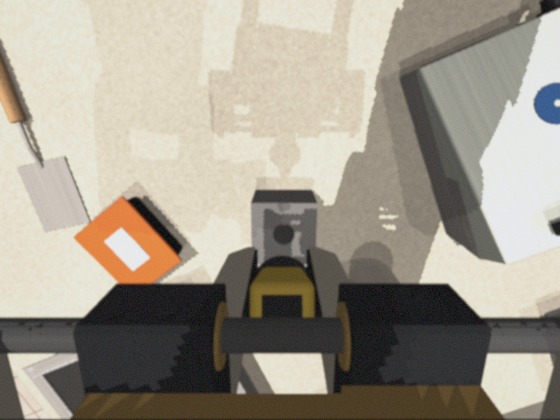

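View pics/s13c.png

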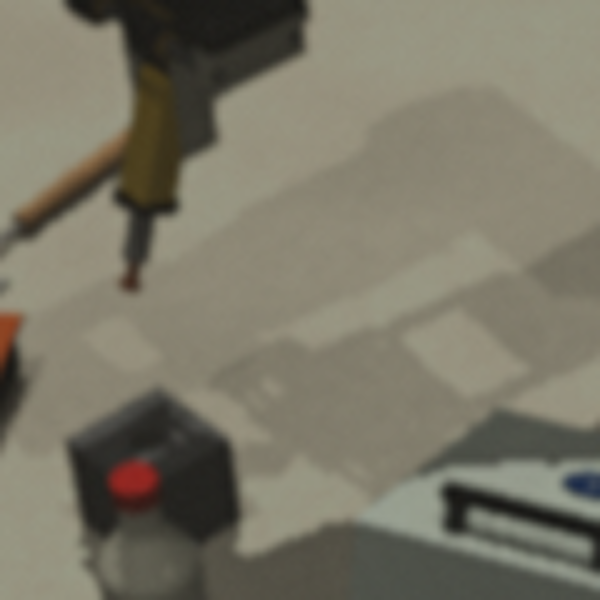

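Run:
```python
from h import *
z=np.load('pics/w13.npz');o=dict(ee_pos=z['p'],ee_rot=z['r']);M=R.from_euler('xyz',z['r']).as_matrix()
tip=z['p']+M@np.array([99.9,0,49.3]);print('tip pred',tip)
def proj(n,p):
    P=cams.camera_params(n);K=np.array(P['camera_matrix']);q=R.from_euler('xyz',P['rotation']).as_matrix().T@(p-P['origin']);q=K@q;return q[:2]/q[2]
print(proj('scene',tip))
for f,n in(('w13','wrist'),('w7','wrist'),('w2','wrist'),('top0','top'),('scene0','scene')):
    z=np.load(f'pics/{f}.npz');im=z['im'];C=cloud(n,z['d'],dict(ee_pos=z['p'],ee_rot=z['r']));hsv=cv2.cvtColor(im,cv2.COLOR_RGB2HSV)
    r=np.hypot(C[...,0]-578,C[...,1]+25)
    b=(hsv[...,0]>98)&(hsv[...,0]<125)&(hsv[...,1]>120)&(r<32)&(z['d']>0)&(C[...,2]>80)&(C[...,2]<120)
    if b.sum()>8:
        P=C[b];(cx,cy),rad=cv2.minEnclosingCircle(P[:,:2].astype(np.float32));print(f,'spot',b.sum(),P.mean(0).round(1),P.min(0).round(1),P.max(0).round(1),(cx,cy),rad)
    l=(abs(C[...,0]-600)<75)&(abs(C[...,1]+25)<80)&(r>25)&(hsv[...,1]<60)
    zp=108+0.364*(C[...,0]-600);l&=abs(C[...,2]-zp)<10
    P=C[l]
    if len(P)<200: continue
    A=np.c_[P[:,:2]-[578,-25],np.ones(len(P))];k=np.linalg.lstsq(A,P[:,2],rcond=None)[0]
    for i in range(4):
        rr=abs(P[:,2]-A@k);g=rr<3;k=np.linalg.lstsq(A[g],P[g,2],rcond=None)[0]
    print(f,'lid',g.sum(),'tilt',np.degrees(np.arctan(np.hypot(k[0],k[1]))).round(2),'uphill yaw',np.degrees(np.arctan2(k[1],k[0])).round(2),'z@spot',k[2].round(2),P[:,:2].min(0),P[:,:2].max(0))
```

```text
tip pred [ 595.07576274 -316.26726142  185.73236081]
[175.59576244 176.68301482]
w13 spot 720 [573.3 -33.6  98.6] [558.8 -46.1  91.5] [592.1 -17.9 106.4] (574.763427734375, -29.389747619628906) 17.720172882080078
w13 lid 11857 tilt 19.98 uphill yaw -1.55 z@spot 98.53 [ 525.01054898 -104.9950691 ] [674.99865427   0.92031594]
w7 spot 497 [577.1 -34.7  99.6] [560.4 -45.8  92.4] [594.1 -24.6 107.4] (577.1220092773438, -29.106021881103516) 16.989704132080078
w7 lid 9607 tilt 20.01 uphill yaw -1.56 z@spot 98.19 [ 525.0020511 -104.9909255] [662.04476645 -21.67376141]
w2 spot 931 [576.6 -26.5  99.3] [558.8 -45.1  92. ] [594.6  -7.4 106.5] (577.0831909179688, -26.214628219604492) 19.13758087158203
w2 lid 4287 tilt 19.91 uphill yaw -1.63 z@spot 98.2 [ 540.52693259 -100.04818967] [610.21133083  17.1280796 ]
top0 spot 48 [578.5 -24.8  99.2] [563.8 -38.1  90.9] [592.6  -9.4 107.1] (578.4063110351562, -24.244443893432617) 14.893268585205078
top0 lid 1172 tilt 20.14 uphill yaw -1.61 z@spot 97.12 [ 525.14305794 -104.99020607] [674.88798671  54.98927173]
scene0 lid 830 tilt 20.01 uphill yaw -1.43 z@spot 98.69 [ 525.31536457 -104.53921323] [674.80216965  54.93648311]
```

>>> play_rows(
  commands=[
    [0,0,0,-0.1,1],
    [0,0,0,-0.15,1],
    [0,0,0,-0.141,1],
    [0,0,0,0,1],
    [0,0,0,0,1],
  ],
)

```text
time_s: 20.88
ee_pos: [550.7, -296.5, 286.4]
ee_rot: [2.643, 1.57, 2.613]
contact_force: [0.4, -0.3, -0.9]
grip_width: 25.8
```

```bash
cat > tgt.py <<'E'
from h import *
import sys
tip=np.array([99.9,0,49.3])
S=np.array([577,-26.3,99.7]);n=np.array([-.342,.0094,.9397])
def go(h):
    o,M=st();cur=o['ee_pos']+M@tip
    print('tip now',cur.round(1),'height over disc',((cur-S)@n).round(2),'lateral',(cur-S-((cur-S)@n)*n).round(2))
    print('shift',(M.T@(S+h*n-cur)).round(2))
if __name__=='__main__': go(float(sys.argv[1]))
E
python3 tgt.py 25
```

```text
20.88 [ 550.7 -296.5  286.4] x [-0.001  0.001 -1.   ] y [0.03 1.   0.  ] z [ 1.    -0.03  -0.001] yaw_y 88.29 F [ 0.42 -0.34 -0.94] w 25.8 j [-0.57  0.45  1.38 -0.    1.31 -2.11]
tip now [ 599.9 -297.9  186.4] height over disc 71.1 lateral [  47.22 -272.27   19.9 ]
shift [ 63.39 270.75 -39.49]
```

>>> play_rows(
  commands=[
    [0,30,-5,0,1],
    [0,45,-7,0,1],
    [0,50,-7,0,1],
    [0,50,-7,0,1],
    [0,50,-7,0,1],
    [0,30,-4,0,1],
    [0,15.7,-2.5,0,1],
    [20,0,0,0,1],
    [20,0,0,0,1],
    [0,0,0,0,1],
    [0,0,0,0,1],
  ],
)

```text
time_s: 22.25
ee_pos: [519.0, -25.3, 247.7]
ee_rot: [-0.196, 1.57, -0.224]
contact_force: [-0.2, -0.4, -2.1]
grip_width: 26.0
```

```bash
python3 tgt.py 25
python3 - <<'E'
from h import *
snap('wrist','w14');snap('scene','s14');snap('top','t14')
a=cv2.imread('pics/s14.png')[140:260,200:320];cv2.imwrite('pics/s14c.png',cv2.resize(a,(600,600),interpolation=cv2.INTER_CUBIC))
E
python3 tilt.py w14
```

```text
22.25 [519.  -25.3 247.7] x [ 0.001 -0.    -1.   ] y [ 0.028  1.    -0.   ] z [ 1.    -0.028  0.001] yaw_y 88.41 F [-0.25 -0.42 -2.05] w 26.0 j [-0.14  0.28  1.72 -0.    1.14 -1.68]
tip now [568.4 -26.7 147.8] height over disc 48.14 lateral [ 7.84 -0.87  2.86]
shift [24.6   0.65  0.04]
w14 952 952 x range -28.2 41.7 tilt deg 20.2 about x -0.17 face z at tcp -1.89 0.52
```

View pics/w14.png

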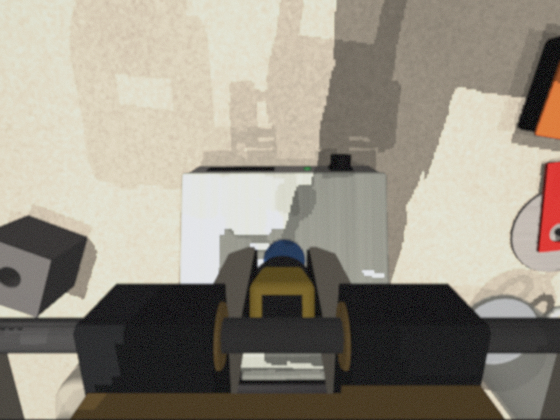

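View pics/s14c.png

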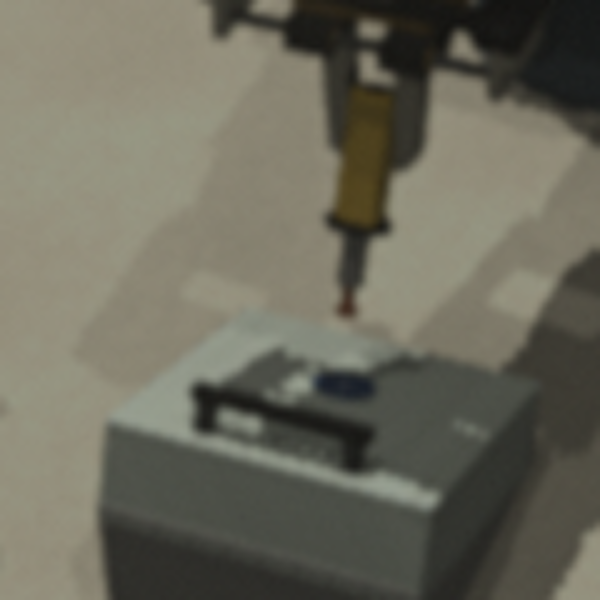

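>>> play_rows(
  commands=[
    [12,0.6,0,0,1],
    [12.6,0,0,0,1],
    [7,0,2.6,0,1],
    [7,0,2.5,0,1],
    [0,0,0,0,1],
    [0,0,0,0,1],
  ],
)

```text
time_s: 23.15
ee_pos: [523.9, -24.5, 208.5]
ee_rot: [-0.157, 1.571, -0.184]
contact_force: [0.2, -0.4, -1.3]
grip_width: 26.0
```

```bash
python3 tgt.py 0
python3 - <<'E'
from h import *
snap('wrist','w15');snap('scene','s15')
a=cv2.imread('pics/s15.png')[180:240,240:300];cv2.imwrite('pics/s15c.png',cv2.resize(a,(600,600),interpolation=cv2.INTER_CUBIC))
E
python3 tilt.py w15
```

```text
23.15 [523.9 -24.5 208.5] x [ 0. -0. -1.] y [ 0.027  1.    -0.   ] z [ 1.    -0.027  0.   ] yaw_y 88.46 F [ 0.24 -0.42 -1.34] w 26.0 j [-0.14  0.34  1.75 -0.    1.05 -1.68]
tip now [573.2 -25.8 108.6] height over disc 9.7 lateral [-0.49  0.39 -0.18]
shift [ 8.93 -0.37  3.82]
w15 935 935 x range -28.3 41.7 tilt deg 20.26 about x -0.25 face z at tcp -1.87 0.51
```

View pics/s15c.png

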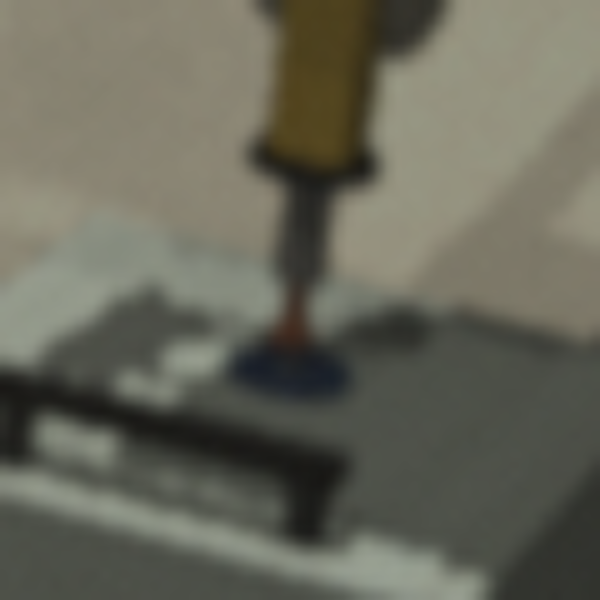

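>>> play_rows(
  commands=[
    [2.82,-0.3,1.03,0,1],
    [2.82,0,1.03,0,1],
    [1.88,0,0.68,0,1],
    [0,0,0,0,1],
  ],
)

```text
time_s: 23.75
ee_pos: [526.4, -24.8, 200.6]
ee_rot: [2.994, 1.57, 2.968]
contact_force: [-0.6, 0.8, -1.2]
grip_width: 25.7
```

>>> play_rows(
  commands=[
    [1.88,0,0.68,0,1],
    [0,0,0,0,1],
  ],
)

```text
time_s: 24.0
ee_pos: [527.3, -24.9, 199.0]
ee_rot: [-0.169, 1.571, -0.195]
contact_force: [0.3, -0.1, -0.7]
grip_width: 26.0
```

>>> play_rows(
  commands=[
    [1.88,0,0.68,0,1],
    [0,0,0,0,1],
  ],
)

```text
time_s: 24.25
ee_pos: [527.9, -24.9, 197.1]
ee_rot: [-0.104, 1.571, -0.13]
contact_force: [-0.4, -0.3, 0.8]
grip_width: 25.9
```

>>> play_rows(
  commands=[
    [1.88,0,0.68,0,1],
    [0,0,0,0,1],
  ],
)

```text
time_s: 24.5
ee_pos: [528.6, -24.9, 195.2]
ee_rot: [-0.087, 1.571, -0.114]
contact_force: [-0.4, 0.3, 1.7]
grip_width: 26.0
```

```bash
python3 tgt.py -7
python3 - <<'E'
from h import *
snap('wrist','w16');snap('scene','s16')
a=cv2.imread('pics/s16.png')[180:240,240:300];cv2.imwrite('pics/s16c.png',cv2.resize(a,(600,600),interpolation=cv2.INTER_CUBIC))
st()
E
python3 tilt.py w16
```

```text
24.5 [528.6 -24.9 195.2] x [ 0. -0. -1.] y [ 0.027  1.    -0.   ] z [ 1.    -0.027  0.   ] yaw_y 88.46 F [-0.37  0.34  1.71] w 26.0 j [-0.14  0.36  1.75  0.    1.03 -1.68]
tip now [578.  -26.2  95.3] height over disc -4.47 lateral [-0.57  0.1  -0.21]
shift [ 2.17 -0.09  1.44]
24.6 [528.6 -24.9 195.3] x [ 0. -0. -1.] y [ 0.027  1.    -0.   ] z [ 1.    -0.027  0.   ] yaw_y 88.46 F [-0.09  0.04  1.45] w 25.7 j [-0.14  0.36  1.75 -0.    1.03 -1.68]
w16 958 958 x range -28.1 41.6 tilt deg 20.21 about x -0.08 face z at tcp -1.89 0.51
```

View pics/s16c.png

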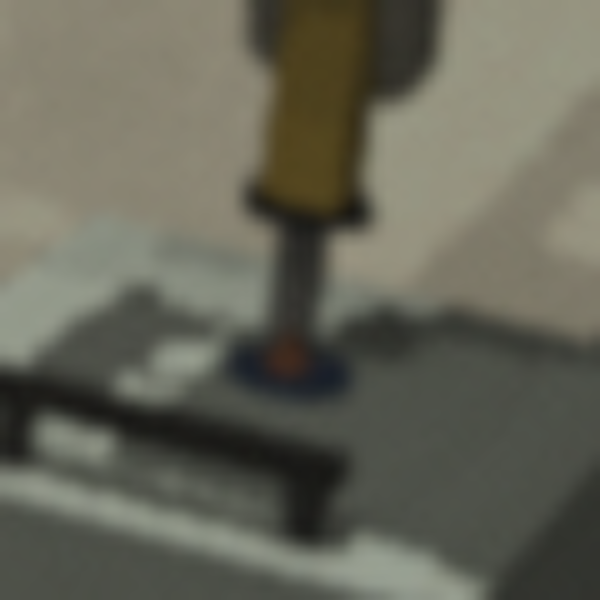

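>>> play_rows(
  commands=[
    [1,0,0.4,0,1],
    [1,0,0.4,0,1],
    [0,0,0,0,1],
    [0,0,0,0,1],
    [0,0,0,0,1],
    [0,0,0,0,1],
  ],
)

```text
time_s: 25.35
ee_pos: [529.4, -24.9, 193.2]
ee_rot: [-0.114, 1.571, -0.141]
contact_force: [-0.4, -0.9, 2.6]
grip_width: 25.9
```

```bash
python3 tgt.py -7
python3 - <<'E'
from h import *
F=[]
for i in range(4): snap('wrist','w17');F.append(env.observe()['contact_force'])
print(np.mean(F,0))
o,im,d=snap('top','t17');snap('scene','s17')
a=cv2.imread('pics/s17.png')[180:300,220:400];cv2.imwrite('pics/s17c.png',cv2.resize(a,(780,520),interpolation=cv2.INTER_CUBIC))
st()
E
python3 tilt.py w17
```

```text
25.35 [529.4 -24.9 193.2] x [ 0. -0. -1.] y [ 0.027  1.    -0.   ] z [ 1.    -0.027  0.   ] yaw_y 88.47 F [-0.36 -0.86  2.55] w 25.9 j [-0.13  0.37  1.75 -0.    1.03 -1.68]
tip now [578.7 -26.2  93.3] height over disc -6.55 lateral [-0.58  0.13 -0.21]
shift [ 0.21 -0.12  0.74]
[0.07833709 0.21073851 2.86821427]
25.65 [529.4 -24.9 193.2] x [ 0.  0. -1.] y [0.027 1.    0.   ] z [ 1.    -0.027  0.   ] yaw_y 88.46 F [0.95 0.23 2.22] w 25.9 j [-0.13  0.37  1.75  0.    1.03 -1.68]
w17 940 940 x range -28.0 41.6 tilt deg 20.31 about x -0.04 face z at tcp -1.87 0.51
```

View pics/s17c.png

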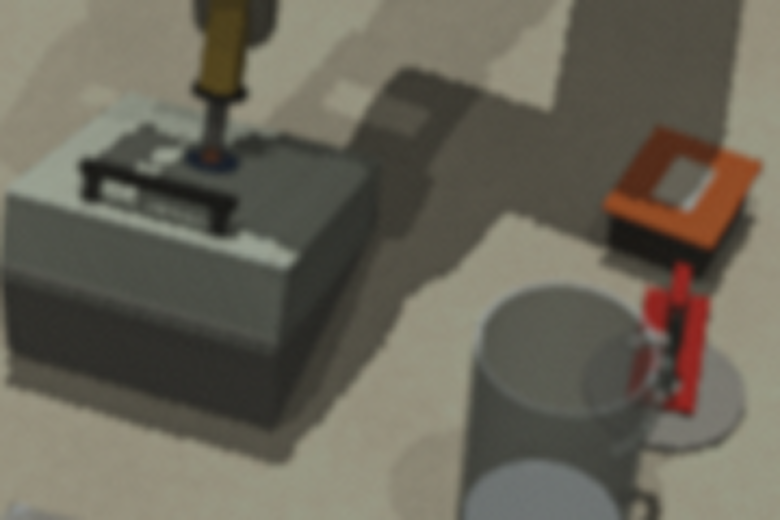

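View pics/w17.png

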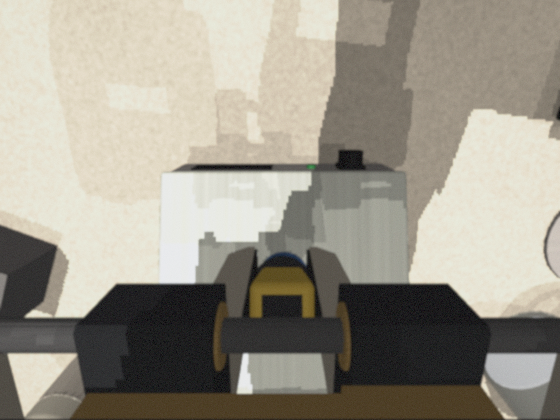

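```bash
python3 -c "
from rig import env
print(env.job_done())"
```

```text
the job is handed in; nothing more can be done
None
```

The tag is hanging on the post and let go. The probe is held against the blue disc with its spring tip about half way in. I handed the job in at 25.65 s; it reports no verdict.

- **Tag:** I hung it on the pin, lowered it onto the base and opened the jaws. The pictures afterwards show the pin through the hole and the plate lying on the base. A flatness fit on the red pixels picked up other red objects, so flatness and hole centring were only judged by eye.
- **Probe tilt:** The moves cannot tilt the tool, so I pivoted the probe in the jaws against the rim of the holder's hole. It came to 20.3° from vertical, against a measured lid slope of about 20.0°, and stayed there when pressed. As it pivoted, the probe moved about 12 mm off the pad centre but stayed firmly gripped.
- **Tip position:** By calculation the tip axis is within about 1 mm of the disc centre, and the scene picture shows the tip on the disc. Calibration uncertainty is about 2 mm.
- **Pressing:** From the arm pose the tip is pushed in about 6.5 mm. The force readings rose by about 4 N vertically (noise about 1 N), which suggests roughly 7–9 mm; both are within the 3–11 mm limit.
- **Bystanders:** I saw no sign of any being moved, but I did not measure them again at the end.

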